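# Seal a tin on the market-stall press

### The job

Set the green-banded tin down, upright, in the white cup of the press's carriage and let go, then slide the carriage fully home under the press head. After that turn the black dial on the control box so that its white line points at the red marker, and only then press the green button fully down and let it spring back. Do not drop the green tin, and leave the other two tins where they stand.

Things in the scene. Friction and masses are not known exactly. Their poses are not given: they have to be found in the camera images.
- green_tin_center (a point): Loose round metal tin, 58 mm diameter, 75 mm tall, about 0.14 kg, with a green band and green top; the tin to seal. This point is its centre, half-way up (37.5 mm above its underside); z is its axis. It stands upright in a row of three tins of the same size, about 100 mm apart along x, in any order.
- black_tin_center (a point): Same tin with a black band and top, to be left alone; its centre, half-way up.
- yellow_tin_center (a point): Same tin with a yellow band and top, to be left alone; its centre, half-way up.
- press: Grey press, left or right of the tins (the control box is on the other side); origin at the table, under the cup's place at carriage value 0; x away from the robot, the way home. Base 14 mm high, x -150 to 210, y -100 to 100 mm. The head bridges the track at x 105 to 175 mm: 190 mm wide, 205 mm high, steel ram underneath 130 mm above the table.
- cup (a point): Centre of the inner floor of the white round cup on the press's carriage; moves with it. The cup is 78 mm across inside, 9 mm deep, 86 mm across outside, its floor 37 mm above the table. x is the direction in which the carriage slides home (away from the robot, turned up to 0.2 rad), y left, z up.
- carriage_handle (a point): Upright orange plate at the carriage's near end: 12 mm thick along the slide, 60 mm wide, from 32 to 92 mm above the table. This point lies in its middle, 20 mm below its top, 115 mm from the cup's centre towards the robot (the line from here to the cup is the slide direction). Pinch it from above across its thickness, or push it.
- carriage (a joint): Travel of the carriage in m: 0 at the loading end, 0.14 fully home against its stop under the head. Slides with about 2.5 N of friction and stays where it is left.
- control_box: White box 170 (x) x 240 (y) mm, its top 68 mm above the table, turned up to 0.3 rad; origin under its centre, x away from the robot, y left. On top the black dial, 50 mm to +y, and the green button, 72 mm to -y.
- dial_center (a point): On the upright axis of the black dial, at the height to grip it: 104 mm above the table. Fixed to the control box, with its axes. The dial has a round skirt (76 mm diameter, top 78 mm above the table) and on it a bar grip 66 mm long, 14 mm thick, its top 118 mm above the table. A white line on one half of the bar, and down that end, shows where it points.
- dial_pointer (a point): Where the dial's white line points: 40 mm from the axis in the direction of the bar's white end, at the height of the skirt's top; turns with the dial.
- dial (a joint): Angle of the dial in rad, growing clockwise seen from above; 0 points to the near left of the box (half-way between its -x and +y), the other end stop is at 4.71. It starts between 0 and 1 and stays where it is left (friction 0.08 N m).
- marker (a joint): Angle of the red marker on the scale round the dial, measured exactly as the dial's: the dial is set when both angles are equal. Always more than the dial's starting angle. It cannot be moved by hand.
- marker_tip (a point): Tip of the red triangular marker on the scale: 40 mm from the dial's axis, in the direction where the white line must point.
- button_top (a point): Centre of the top of the green round palm button, 56 mm diameter, on the control box; z up. Moves with the button.
- button (a joint): Travel of the button in m: 0 up, 0.008 fully down, which takes 5 N; springs back.
There are look-alikes about, which are no part of the job. What is shaped like the part that bears green_tin_center but blue, orange or pink is not meant.

How it is judged (in metres and radians):
On the way, in this order (a step that is already met when the one before it is completed fails the run):
1. the green tin stands in the cup and is let go (horizontal distance between green_tin_center and cup below 0.012 m and z of green_tin_center in the frame of cup between 0.033 and 0.042 m and angle between green_tin_center's own z axis and vertical below 0.1 rad and contact force between the fingers and green_tin below 0.1 N), for 0.2 s.
2. the carriage is home with the tin in the cup (horizontal distance between green_tin_center and cup below 0.012 m and z of green_tin_center in the frame of cup between 0.033 and 0.042 m and angle between green_tin_center's own z axis and vertical below 0.1 rad and value of joint carriage above 0.132 m), for 0.2 s.
3. the dial points at the red marker and is let go, tin and carriage still in place (all of step 2 and horizontal distance between dial_pointer and marker_tip below 0.005 m and contact force between the fingers and dial below 0.1 N), for 0.2 s.
4. the button is fully down, everything still in place (all of step 2 and horizontal distance between dial_pointer and marker_tip below 0.005 m and value of joint button above 0.006 m), for 0.05 s.
At the end, for the whole second after the job is handed in: The green tin stands upright (within 0.1 rad) and at rest on the floor of the cup, within 12 mm of its centre; the carriage is home (beyond 0.132 m of 0.14 m); the dial's white line points at the red marker (the two points, 40 mm from the axis, within 5 mm: about 7 degrees); the button is up again (all of step 2 and horizontal distance between dial_pointer and marker_tip below 0.005 m and value of joint button below 0.002 m and linear speed of green_tin below 0.02 m/s); the robot touches nothing.
It fails at once if the button is pressed before the carriage is home and the dial is set (value of joint button above 0.004 m and (value of joint carriage below 0.13 m or horizontal distance between dial_pointer and marker_tip above 0.006 m)).
It fails at once if the green tin is dropped or thrown (faster than 0.5 m/s while no finger touches it) (contact force between the fingers and green_tin below 0.1 N and linear speed of green_tin above 0.5 m/s).
It fails at once if the black or yellow tin is moved by more than 20 mm (distance of any of black_tin_center, yellow_tin_center from where it was at the start of the episode above 0.02 m).
It also fails if it takes over 72 s, if anything falls off the work surface, if the arm or the gripper's body presses on something with over 40 N, if the wrist force passes 120 N, or if a joint passes its speed limit or range.

### The arm

A 6-joint arm with a two-finger parallel gripper is mounted at the origin on the work surface. World frame = base frame: x ahead of the robot, y to its left, z up, the work surface at z = 0. Lengths are in m, angles in degrees, forces in N, time in s.
With the tool pointing down it reaches from about 0.4 to 0.825 m from the base axis. Payload 7 kg.
Tool frame: the origin (TCP) lies midway between the tips of the shut fingers; the grasp point (between the pads) lies 19 mm behind it; z points along the fingers, y is the line along which they close (so a half turn about z gives the same grasp; the last joint's range is limited). The gripper opens to 88 mm and grips with 3 to 60 N. Pads are 19 mm wide; open, the fingers measure 130 mm over their backs; the gripper's body (78 mm by 193 mm) begins 47 mm behind the grasp point.
Start: joints at [91.45, 20.546, 0.682, 0, -70.136, -16.507], TCP at [0.175, 0.652, 0.227] pointing down, gripper open.
Joint ranges: [-176.03, 176.03], [-82.01, 121.73], [-58.28, 71.71], [-173.87, 95.51], [-174.79, -0.11], [-173.66, 173.66]. Speed limits (degrees/s): [136.94, 136.94, 172.46, 180, 180, 180].

### API

Orientations are given as a 3x3 rotation matrix whose columns are the frame's x, y, z axes.
In Python, from rig import robot gives the robot as it stands. Calls block until the motion is done:
- robot.goto(position, orientation): joint-space move of the TCP to a pose.
- robot.servo_line(position, ori=None, speed=0.15): straight line of the TCP; ori=None keeps the orientation; speed is the mean speed in m/s.
- robot.movej(angles): joint-space move.
- robot.move_gripper(opening): opening from 0.0 (shut) to 1.0 (fully open); the grip force is fixed at half the most; returns when the fingers have stopped.
- robot.dwell(seconds).
- robot.ik(position, orientation): joint angles nearest the present ones, or None.
- robot.grab_frame(name): name is "scene" or "top" or "wrist"; returns (picture, depth): 480x640x3 uint8, red, green, blue; 480x640 float32, m along the optical axis (not along the pixel's ray), 0 where there is no reading.
- robot.camera_info(name): a dict with "vfov" (degrees; the focal length in pixels is half the picture's height over the tangent of half this angle, whatever the lens; pixels are square), "cx", "cy" (the principal point, pixels), "view" (4x4, takes a point from world to camera coordinates); the wrist camera has in their place "T_tool_cam" (4x4, takes a point from camera to tool coordinates, whose origin is the TCP and whose axes are the flange's). Camera axes: x right, y down, z forward; pixel columns grow to the right and rows downward; lengths in m; the calibration is good to about 2 mm. The wrist camera is an equidistant fisheye: a pixel r from the principal point sees the ray r / f radians off the axis. A picture is of the moment at which its call begins: read the wrist's pose just before it. camera_info takes no time and is no camera call.
A pose or a line that the arm cannot do raises robot.Unreachable and nothing moves.
- robot.job_done(): hands the job in; it is judged then, once.
Readings, each from a call of its own:
- robot.read_t(): time.
- robot.read_qpos(): joint angles.
- robot.read_qvel(): joint speeds.
- robot.read_effort(): joint torques, N m.
- robot.read_position(): TCP position.
- robot.read_tcp_rot(): TCP orientation.
- robot.read_force(): force on the tool from outside, world axes, zero at the start.
- robot.read_ft_torque(): the same for the moment, N m.
- robot.read_grip_width(): opening from 0.0 (shut) to 1.0 (fully open).
- robot.read_finger_force(): force on a finger pad.
Only numpy, scipy, OpenCV 4.12 (cv2) and the standard library are available. Lean on these libraries where they do the work, as an engineer would, in place of code of your own. Each camera call takes 0.05 s, during which the arm holds its last target. There are 200 camera calls.

## Working session

There is one attempt and no reset: what is moved stays moved. The work goes in short steps, each a Python script; the robot and the scene stay as the last script left them, time stands still between calls to the robot, and variables do not carry over. Pictures are saved under pics/ and viewed, at most 10 in all, crops included, and the job is handed in when it is done.

```bash
mkdir -p pics; ls
python3 - <<'E'
from rig import robot
import cv2,numpy as np
for n in("scene","top"):
    p,d=robot.grab_frame(n); cv2.imwrite(f"pics/{n}0.png",p[:,:,::-1]); np.savez(f"{n}0.npz",p=p,d=d); print(n,robot.camera_info(n),(d>0).mean())
print(robot.camera_info("wrist"),robot.read_tcp_rot(),robot.read_t())
E
```

```text
pics
scene {'vfov': 55.34375136059442, 'cx': 315.42533323045905, 'cy': 236.9492406033636, 'view': array([[-0.54031327,  0.84138202,  0.01174123,  0.26319753],
       [ 0.7196526 ,  0.46928298, -0.51173589, -0.34918522],
       [-0.43607534, -0.26804809, -0.85906258,  1.35239714],
       [ 0.        ,  0.        ,  0.        ,  1.        ]])} 0.99599609375
top {'vfov': 56.190940558221286, 'cx': 311.6700930831647, 'cy': 240.17025219594578, 'view': array([[ 0.00337456, -0.99996311, -0.00789942,  0.00996897],
       [-0.99689867, -0.00274292, -0.07864806,  0.53057521],
       [ 0.07862349,  0.00814032, -0.99687115,  0.96610856],
       [ 0.        ,  0.        ,  0.        ,  1.        ]])} 0.99599609375
{'vfov': 65.70646984690485, 'cx': 320.7080543041658, 'cy': 237.1747688744361, 'T_tool_cam': array([[ 4.09246602e-04, -9.58052433e-01, -2.86592685e-01,
         7.75105819e-02],
       [ 9.99999286e-01,  7.13826938e-04, -9.58284491e-04,
        -3.20828400e-04],
       [ 1.12266437e-03, -2.86592088e-01,  9.58052042e-01,
        -1.58455287e-01],
       [ 0.00000000e+00,  0.00000000e+00,  0.00000000e+00,
         1.00000000e+00]])} [[ 9.65644103e-01 -2.59868075e-01 -2.21283702e-04]
 [-2.59868113e-01 -9.65642983e-01 -1.48109431e-03]
 [ 1.71208073e-04  1.48771456e-03 -9.99998879e-01]] 0.1
```

View pics/top0.png

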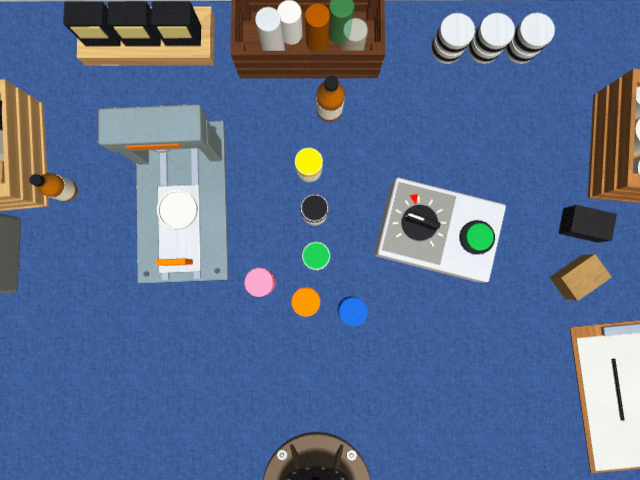

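View pics/scene0.png

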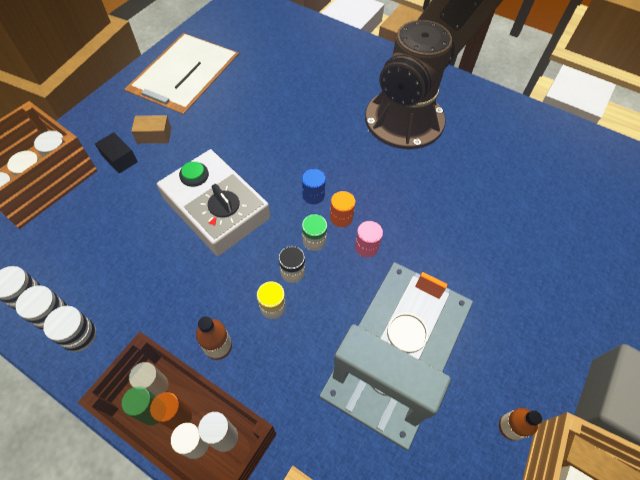

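Top image: the green tin is at (316,256), with black at (314,208) and yellow at (308,162) behind it. It could be mistaken for the green bottle cap in the crate (341,20), the green button (480,237), or the pink (259,282), orange (306,302) and blue (352,311) tins. I choose (316,256): green, and in the row of three. The cup is at (178,210), the handle (174,262), the dial (420,222) and the marker (414,199).

```bash
cat > h.py <<'E'
import numpy as np, cv2
def xyz(name_info,d):
    i=name_info; f=240/np.tan(np.radians(i["vfov"]/2))
    v,u=np.mgrid[:480,:640]
    P=np.stack([(u-i["cx"])/f*d,(v-i["cy"])/f*d,d],-1); V=np.linalg.inv(i["view"])
    return P@V[:3,:3].T+V[:3,3]
def wxyz(i,d,pos,R):
    f=240/np.tan(np.radians(i["vfov"]/2)); v,u=np.mgrid[:480,:640]
    x=(u-i["cx"]);y=(v-i["cy"]);r=np.hypot(x,y)+1e-9;t=r/f
    P=np.stack([x/r*np.tan(t)*d,y/r*np.tan(t)*d,d],-1);T=i["T_tool_cam"]
    return (P@T[:3,:3].T+T[:3,3])@R.T+pos
def Rz(yaw): # tool down, tool y along direction yaw(rad)
    c,s=np.cos(yaw),np.sin(yaw); y=np.array([c,s,0]);z=np.array([0,0,-1.]);return np.stack([np.cross(y,z),y,z],1)
def masks(p):
    h=cv2.cvtColor(p,cv2.COLOR_RGB2HSV).astype(int);H,S,V=h[...,0],h[...,1],h[...,2]
    return dict(green=(abs(H-68)<14)&(S>140)&(V>100),orange=(abs(H-13)<5)&(S>200)&(V>140),white=(S<30)&(V>195),red=((H<5)|(H>175))&(S>180)&(V>120),black=(V<60))
E
python3 - <<'E'
from rig import robot
from h import *
for n in("top","scene"):
    z=np.load(n+"0.npz");P=xyz(robot.camera_info(n),z["d"].astype(float));m=masks(z["p"])
    rois=dict(top=dict(green=(300,240,335,275),but=(455,215,505,260),handle=(150,250,200,275),cup=(155,185,203,235),red=(405,190,425,207),line=(395,205,445,240)),
      scene=dict(green=(298,210,332,245),but=(175,155,215,190),handle=(405,270,455,305),cup=(380,310,435,355),red=(203,213,222,228),line=(205,180,245,220)))[n]
    for k,(a,b,c,d) in rois.items():
        col=dict(green="green",but="green",handle="orange",cup="white",red="red",line="white")[k]
        mm=m[col][b:d,a:c]; Q=P[b:d,a:c][mm]
        if len(Q)==0: print(n,k,0);continue
        if k in("green","but"): Q=Q[Q[:,2]>np.median(Q[:,2])-.006]
        if k=="cup": Q=Q[(Q[:,2]>.03)&(Q[:,2]<.055)]
        if k=="line": Q=Q[Q[:,2]>.105]
        print(n,k,len(Q),np.round(Q.mean(0),4),"mid",np.round((Q.min(0)+Q.max(0))/2,4),"ext",np.round(np.ptp(Q,0),4),"z",np.round(np.median(Q[:,2]),4))
z=np.load("top0.npz")["p"]
cv2.imwrite("pics/crop.png",cv2.resize(np.hstack([z[180:290,130:240],z[180:290,255:365],z[180:290,375:485]])[:,:,::-1],(792,264),interpolation=cv2.INTER_CUBIC))
E
```

```text
top green 499 [0.4948 0.0031 0.0769] mid [0.4867 0.0031 0.5377] ext [0.0676 0.0518 0.9345] z 0.075
top but 569 [ 0.5329 -0.3288  0.0944] mid [ 0.5061 -0.1763  0.5454] ext [0.1063 0.3596 0.9191] z 0.0912
top handle 85 [0.4806 0.2824 0.0928] mid [0.4698 0.1646 0.5234] ext [0.0337 0.3221 0.963 ] z 0.0896
top cup 1761 [0.595  0.3036 0.0358] mid [0.5965 0.3043 0.0392] ext [0.1088 0.0913 0.0185] z 0.0353
top red 39 [ 0.6165 -0.202   0.0727] mid [ 0.6154 -0.2006  0.0718] ext [0.0171 0.0135 0.0078] z 0.0729
top line 31 [ 0.5667 -0.1894  0.1469] mid [ 0.5143 -0.1031  0.5601] ext [0.1227 0.2133 0.8896] z 0.1182
scene green 323 [0.5011 0.0044 0.0845] mid [0.7266 0.14   0.5255] ext [0.5133 0.3299 0.9091] z 0.0761
scene but 310 [ 0.537  -0.3305  0.0923] mid [ 0.5364 -0.3317  0.0921] ext [0.0517 0.0529 0.0104] z 0.0924
scene handle 30 [0.4874 0.2967 0.0913] mid [0.4861 0.298  0.0913] ext [0.0086 0.0574 0.0048] z 0.0913
scene cup 1600 [0.5886 0.3052 0.037 ] mid [0.578  0.3025 0.0401] ext [0.1237 0.0915 0.0201] z 0.0366
scene red 25 [ 0.619  -0.2028  0.0741] mid [ 0.6169 -0.2012  0.0747] ext [0.0162 0.0166 0.0075] z 0.0742
scene line 23 [ 0.5702 -0.2011  0.119 ] mid [ 0.5632 -0.2138  0.119 ] ext [0.0286 0.0598 0.0049] z 0.1191
```

View pics/crop.png

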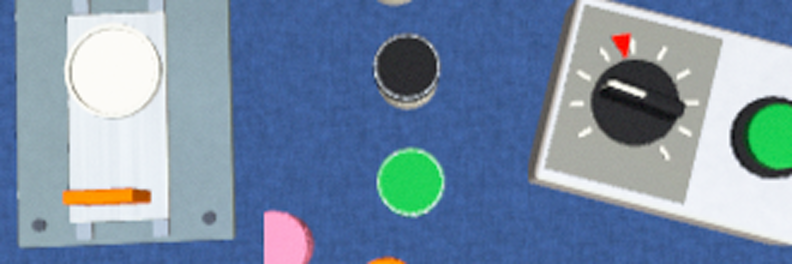

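The crop confirms the green tin, the cup, and the dial with its white line pointing left of the marker. I'll move above the tin and the other features for wrist-camera measurements.

```bash
cat >> h.py <<'E'
def look(robot,name):
    pos=np.array(robot.read_position());R=np.array(robot.read_tcp_rot())
    p,d=robot.grab_frame("wrist");cv2.imwrite(f"pics/{name}.png",p[:,:,::-1]);P=wxyz(robot.camera_info("wrist"),d.astype(float),pos,R)
    np.savez(name+".npz",p=p,P=P);return p,P
def circ(Q): # circle centre by least squares on the hull
    c=cv2.convexHull((Q[:,:2]*1000).astype(np.float32))[:,0]
    A=np.c_[2*c,np.ones(len(c))];s=np.linalg.lstsq(A,(c**2).sum(1),rcond=None)[0]
    return s[:2]/1000,np.sqrt(s[2]+s[0]**2+s[1]**2)/1000
E
python3 - <<'E'
from rig import robot
from h import *
for yaw in(90,-90):
    for p in [(.496,.0035,.05),(.6,.304,.09),(.45,.3,.055),(.6,.304,.3),(.57,-.21,.085),(.535,-.33,.1)]:
        q=robot.ik(p,Rz(np.radians(yaw))); print(yaw,p,None if q is None else np.round(q,0))
p0=robot.read_position(); robot.servo_line([p0[0],p0[1],.32])
robot.goto([.46,.30,.30],Rz(np.radians(-90)))
p,P=look(robot,"w_press")
robot.goto([.44,.0035,.27],Rz(np.radians(-90)))
p,P=look(robot,"w_tin"); m=masks(p)["green"]&(abs(P[...,2]-.075)<.008)&(np.hypot(P[...,0]-.496,P[...,1]-.0035)<.05);Q=P[m]
print(len(Q),Q.mean(0),circ(Q),robot.read_t())
cv2.imwrite("pics/both.png",np.hstack([cv2.resize(cv2.imread(f"pics/{k}.png"),(400,300)) for k in("w_press","w_tin")]))
E
```

```text
90 (0.496, 0.0035, 0.05) [  23.   15.  -34.   -0.  -41. -113.]
90 (0.6, 0.304, 0.09) [  43.   26.   -9.    0.  -54. -133.]
90 (0.45, 0.3, 0.055) [  54.   18.  -29.   -0.  -43. -144.]
90 (0.6, 0.304, 0.3) [  43.   18.    7.    0.  -79. -133.]
90 (0.57, -0.21, 0.085) [ -2.  21. -18.   0. -50. -88.]
90 (0.535, -0.33, 0.1) [-14.  22. -15.   0. -53. -76.]
-90 (0.496, 0.0035, 0.05) [ 23.  15. -34.   0. -41.  67.]
-90 (0.6, 0.304, 0.09) [ 43.  26.  -9.   0. -54.  47.]
-90 (0.45, 0.3, 0.055) [ 54.  18. -29.   0. -43.  36.]
-90 (0.6, 0.304, 0.3) [ 43.  18.   7.   0. -79.  47.]
-90 (0.57, -0.21, 0.085) [ -2.  21. -18.   0. -50.  92.]
-90 (0.535, -0.33, 0.1) [-14.  22. -15.   0. -53. 104.]
2445 [0.49581674 0.0026847  0.07610369] (array([0.49451523, 0.00262179]), np.float64(0.028465581916753996)) 3.775
```

View pics/both.png

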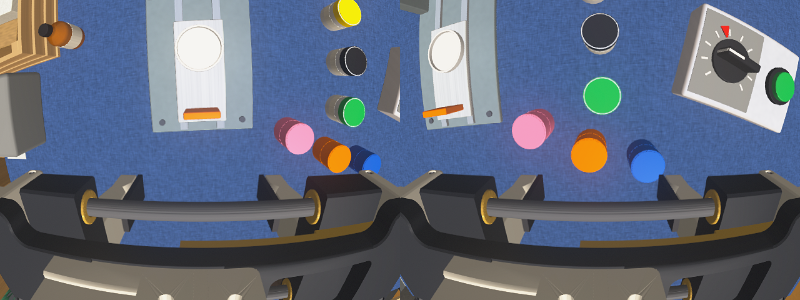

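Both wrist views are clear: the cup at (200,48) and handle at (202,114) in the left half, the green tin at (602,96) in the right half. The tin is at about (0.495, 0.003), radius 28.5 mm and top at 0.076, which matches the description. Next I'll measure the press.

Run:
```python
from h import *
from rig import robot
z=np.load("w_press.npz");p,P=z["p"],z["P"];m=masks(p)
def cupfit(P,m):
    Q=P[m&(P[...,2]>.030)&(P[...,2]<.052)&(np.hypot(P[...,0]-.6,P[...,1]-.305)<.055)]
    print(len(Q),np.histogram(Q[:,2],8),"all",circ(Q));
    R=Q[Q[:,2]>.0425];print("rim",len(R),circ(R),"floor mean",Q[Q[:,2]<.040].mean(0))
cupfit(P,m["white"])
h=m["orange"]&(abs(P[...,2]-.092)<.006)&(np.hypot(P[...,0]-.485,P[...,1]-.29)<.06);Q=P[h];r=cv2.minAreaRect((Q[:,:2]*1000).astype(np.float32));print("handle",len(Q),Q.mean(0),r)
# base edges: points at z~.014
b=(abs(P[...,2]-.014)<.006);Q=P[b&(abs(P[...,0]-.55)<.1)&(abs(P[...,1]-.3)<.15)]
for x in np.arange(.46,.65,.03):
    s=Q[abs(Q[:,0]-x)<.004];print(round(x,2),len(s),np.percentile(s[:,1],[.5,99.5]) if len(s) else "")
t=np.load("top0.npz");Pt=xyz(robot.camera_info("top"),t["d"].astype(float));cupfit(Pt,masks(t["p"])["white"])
t=np.load("w_tin.npz");Pt=t["P"];cupfit(Pt,masks(t["p"])["white"])
```

```text
6268 (array([ 894,  860, 1485, 2157,   42,   42,  554,  234]), array([0.03003301, 0.03239924, 0.03476547, 0.0371317 , 0.03949794,
       0.04186417, 0.0442304 , 0.04659663, 0.04896286])) all (array([0.5996373 , 0.30486487]), np.float64(0.05405417229158544))
rim 822 (array([0.59708959, 0.30433673]), np.float64(0.042722867064524724)) floor mean [0.59811746 0.30458515 0.0357259 ]
handle 153 [0.48483916 0.3025239  0.09225499] ((482.84832763671875, 299.5765686035156), (9.119044303894043, 57.327938079833984), 4.452556133270264)
0.46 682 [0.20025616 0.39838943]
0.49 562 [0.20020252 0.3984933 ]
0.52 571 [0.20249105 0.39999431]
0.55 567 [0.20305969 0.40092679]
0.58 568 [0.20450721 0.40285659]
0.61 566 [0.20610174 0.40404539]
0.64 549 [0.20710646 0.40528297]
1575 (array([272, 299, 507, 225,  48,  72, 108,  44]), array([0.03000091, 0.03230977, 0.03461864, 0.0369275 , 0.03923636,
       0.04154523, 0.04385409, 0.04616296, 0.04847182])) all (array([0.59945448, 0.3048875 ]), np.float64(0.053352626970916375))
rim 203 (array([0.5952401 , 0.30438886]), np.float64(0.04235921336669618)) floor mean [0.59825404 0.30397834 0.03472499]
3625 (array([ 378,  639,  514, 1540,   47,   15,  267,  225]), array([0.03000149, 0.03237742, 0.03475335, 0.03712928, 0.03950521,
       0.04188114, 0.04425706, 0.04663299, 0.04900892])) all (array([0.59952095, 0.30572211]), np.float64(0.05423233481975844))
rim 504 (array([0.59719529, 0.30449552]), np.float64(0.04282909315574408)) floor mean [0.59853002 0.30077791 0.03604654]
```

Run:
```python
from rig import robot
from h import *
R=Rz(np.radians(90)); x,y=.495,.003
robot.goto([x,y,.17],R); robot.servo_line([x,y,.027],speed=.12)
robot.move_gripper(0.0); print("w",robot.read_grip_width()*88,robot.read_finger_force(),robot.read_position(),robot.read_t())
f0=np.array(robot.read_force());robot.servo_line([x,y,.20],speed=.15);print("w",robot.read_grip_width()*88,np.array(robot.read_force())-f0)
c=np.array([.597,.3044]);Rp=Rz(np.radians(90)+.0385)
robot.goto([*c,.20],Rp); robot.servo_line([*c,.072],speed=.12)
f0=np.array(robot.read_force())
for z in np.arange(.070,.060,-.001):
    robot.servo_line([*c,z],speed=.03); f=np.array(robot.read_force())-f0
    if f[2]>3: break
print("contact z",z,f,robot.read_position(),robot.read_t())
```

```text
w 58.26808757948807 29.99996244907379 [0.4950819  0.00300545 0.02716593] 8.325
w 57.53830767794106 [ 0.37906096  0.33480639 -4.22205678]
contact z 0.063 [-0.57248414 -1.92698146  6.84500718] [0.59761864 0.30452188 0.0641869 ] 14.05
```

The tin touches down at the expected height. I'll release it, retreat and check.

Run:
```python
from rig import robot
from h import *
p=robot.read_position(); robot.servo_line([p[0],p[1],.064],speed=.03)
robot.move_gripper(1.0); robot.dwell(.3)
robot.servo_line([p[0],p[1],.22],speed=.15)
robot.goto([.43,.298,.30],Rz(np.radians(-90)+.0385))
p,P=look(robot,"w_cup");m=masks(p)
Q=P[m["green"]&(abs(P[...,2]-.112)<.008)&(np.hypot(P[...,0]-.597,P[...,1]-.304)<.06)]
print("tin",len(Q),Q.mean(0),circ(Q))
S=P[m["white"]&(P[...,2]>.0425)&(P[...,2]<.052)&(np.hypot(P[...,0]-.597,P[...,1]-.3045)<.055)];print("rim",len(S),circ(S))
h=m["orange"]&(abs(P[...,2]-.092)<.006)&(np.hypot(P[...,0]-.485,P[...,1]-.29)<.06);Q=P[h];print("handle",cv2.minAreaRect((Q[:,:2]*1000).astype(np.float32)))
print(robot.read_t())
```

```text
tin 2429 [0.59784197 0.30532272 0.11305977] (array([0.59722374, 0.30537951]), np.float64(0.02811412260793601))
rim 565 (array([0.59786312, 0.30444853]), np.float64(0.042860972343566596))
handle ((485.7761535644531, 299.6192321777344), (6.750213623046875, 57.11952209472656), 6.075253963470459)
19.0417
```

View pics/w_cup.png

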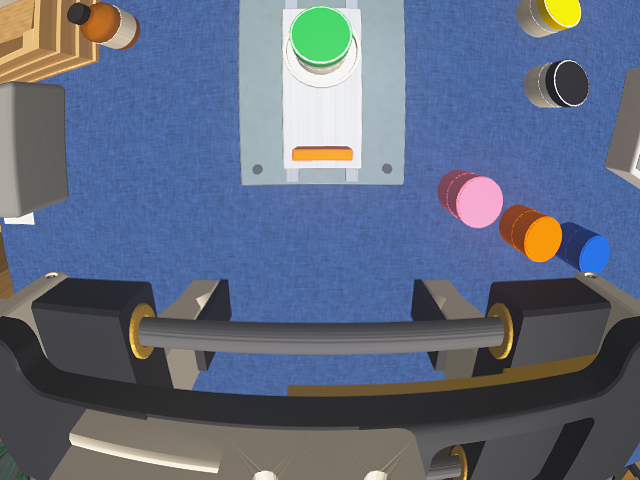

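The view shows the green tin upright in the cup at (321,38), within about 1 mm of its centre, and the handle at (322,154). Next I push the carriage home with shut fingers.

Run:
```python
from rig import robot
from h import *
a=.0385;d=np.array([np.cos(a),np.sin(a)]);c=np.array([.5975,.3045]);R=Rz(np.radians(90)+a)
at=lambda s,z:[*(c+s*d),z]
robot.move_gripper(0.0)
robot.goto(at(-.160,.20),R); robot.servo_line(at(-.160,.055),speed=.15)
f0=np.array(robot.read_force()); robot.servo_line(at(-.135,.055),speed=.06)
robot.servo_line(at(-.012,.055),speed=.05)
for s in np.arange(-.008,.020,.002):
    robot.servo_line(at(s,.055),speed=.04); f=np.array(robot.read_force())-f0; print(round(s,3),np.round(f[:2]@d,1))
    if abs(f[:2]@d)>12: break
p=np.array(robot.read_position());print(((p[:2]-c)@d),robot.read_t())
robot.servo_line(at(s-.06,.055),speed=.12)
robot.servo_line(at(s-.06,.30),speed=.25)
robot.goto([*(c-.06*d),.30],Rz(np.radians(-90)+a))
p,P=look(robot,"w_home");m=masks(p)
Q=P[m["green"]&(abs(P[...,2]-.112)<.008)&(abs(P[...,1]-.31)<.06)];print("tin",len(Q),Q.mean(0) if len(Q) else "")
h=m["orange"]&(abs(P[...,2]-.092)<.006)&(np.hypot(P[...,0]-.62,P[...,1]-.305)<.06);Q=P[h];r=cv2.minAreaRect((Q[:,:2]*1000).astype(np.float32));print("handle",r,robot.read_t())
```

```text
-0.008 -0.8
-0.006 -0.1
-0.004 -0.2
-0.002 -0.7
0.0 0.1
0.002 -4.9
0.004 -14.1
0.0016760779876792528 29.15
tin 0 
handle ((615.96875, 305.0937194824219), (9.086038589477539, 57.55100631713867), 2.2368059158325195) 33.6333
```

View pics/w_home.png

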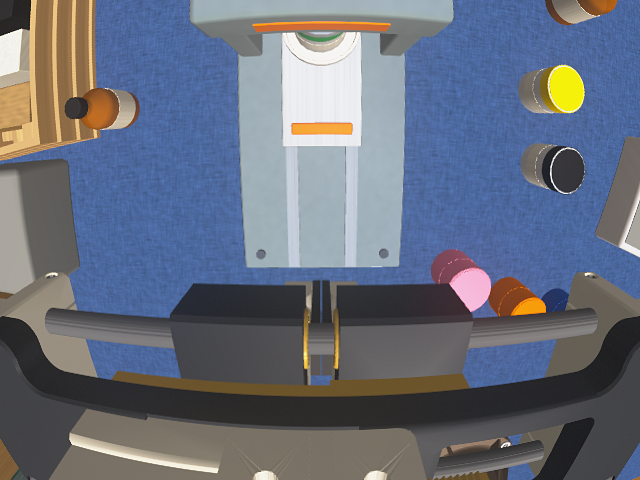

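The carriage is under the head with the handle at (322,129) and the stop force was clear, but the measured travel of about 133 mm is marginal. I'll compare edges along the slide in the before and after views.

Run:
```python
from h import *
a=.0385;d=np.array([np.cos(a),np.sin(a)]);n=np.array([-d[1],d[0]]);c=np.array([.5975,.3045])
for k in("w_press","w_cup","w_home"):
    z=np.load(k+".npz");p,P=z["p"],z["P"];m=masks(p);s=(P[...,:2]-c)@d;t=(P[...,:2]-c)@n
    w=m["white"]&(abs(t)<.03)&(P[...,2]>.015)&(P[...,2]<.045)&(s>-.16)&(s<.1)
    h=m["orange"]&(abs(t)<.02)&(P[...,2]>.086)&(P[...,2]<.098)&(s>-.16)&(s<.1)
    g=(abs(t)<.02)&(P[...,2]>.05)&(P[...,2]<.098)&(s>-.16)&(s<.06)&(s>-.2)
    b=(abs(t)<.08)&(abs(P[...,2]-.014)<.005)
    print(k,"white near",np.percentile(s[w],[.2,1]),"h",np.percentile(s[h],[2,50,98]),"tall",np.percentile(s[g],[1,99]),"base near",np.percentile(s[b],.2), "z",np.median(P[...,2][h]))
    r=(m["white"]|True)&(P[...,2]>.0425)&(P[...,2]<.05)&(abs(t)<.06)&(s<.15)&(s>-.06);print(circ(P[r&m["white"]]) if (r&m["white"]).any() else "")
```

```text
w_press white near [-0.14409655 -0.13388401] h [-0.11404934 -0.11218244 -0.11087028] tall [-0.12125257 -0.10854971] base near -0.1556088423402895 z 0.09215019071151706
(array([0.59708959, 0.30433673]), np.float64(0.042722867064524724))
w_cup white near [-0.14865958 -0.13660328] h [-0.11040055 -0.11040055 -0.11040055] tall [-0.12041225 -0.02069359] base near -0.15583075912188818 z 0.09162513382383311
(array([0.59786312, 0.30444853]), np.float64(0.042860972343566596))
w_home white near [-0.14527866 -0.12077755] h [0.01393211 0.01396182 0.01402871] tall [0.01293754 0.02388562] base near -0.15406732562429754 z 0.09191435125189976
(array([0.72956357, 0.31008924]), np.float64(0.04157517559820429))
```

Travel is only about 0.133, just past the 0.132 threshold, so I'll push again harder while watching force against position.

Run:
```python
from rig import robot
from h import *
a=.0385;d=np.array([np.cos(a),np.sin(a)]);c=np.array([.5975,.3045]);R=Rz(np.radians(90)+a)
at=lambda s,z:[*(c+s*d),z]
robot.goto(at(-.03,.20),R); robot.servo_line(at(-.03,.055),speed=.2)
f0=np.array(robot.read_force()); robot.servo_line(at(-.003,.055),speed=.1)
for s in np.arange(0,.020,.002):
    robot.servo_line(at(s,.055),speed=.04); robot.dwell(.05); f=np.array(robot.read_force())-f0; p=np.array(robot.read_position());print(round(s,3),np.round(f,1),np.round((p[:2]-c)@d,4),p[2].round(4))
    if abs(f[:2]@d)>25: break
print(robot.read_t())
```

```text
0.0 [ 0.5 -0.4 -0.4] -0.0002 0.0551
0.002 [-2.8 -1.2  2.2] 0.0016 0.055
0.004 [-10.9   0.6   8.2] 0.0016 0.055
0.006 [-20.9   2.   13.7] 0.0016 0.055
0.008 [-29.9   3.1  19.2] 0.0016 0.055
39.05
```

The stop is rigid. The base's near edge is 156 mm from the starting cup position, where 150 is nominal, so the carriage started about 6 mm in. That puts it at about 0.14, fully home. Next I look at the control box.

Run:
```python
from rig import robot
from h import *
a=.0385;d=np.array([np.cos(a),np.sin(a)]);c=np.array([.5975,.3045])
robot.servo_line([*(c-.03*d),.055],speed=.15);robot.servo_line([*(c-.03*d),.27],speed=.3)
robot.goto([.48,-.24,.29],Rz(np.radians(-90)))
p,P=look(robot,"w_box");m=masks(p);z=P[...,2]
ne=lambda x,y,r:np.hypot(P[...,0]-x,P[...,1]-y)<r
B=P[m["green"]&(abs(z-.092)<.01)&ne(.535,-.33,.05)];print("button",len(B),circ(B),np.median(B[:,2]))
bar=P[(abs(z-.118)<.005)&ne(.57,-.21,.06)];r=cv2.minAreaRect((bar[:,:2]*1000).astype(np.float32));print("bar",len(bar),bar.mean(0),r)
W=P[m["white"]&(z>.112)&(z<.125)&ne(.57,-.21,.06)];print("line",len(W),W.mean(0) if len(W) else"")
sk=P[(abs(z-.078)<.004)&m["black"]&ne(.57,-.21,.06)];print("skirt",len(sk),circ(sk))
r_=P[m["red"]&(abs(z-.071)<.01)&ne(.61,-.2,.06)];print("red",len(r_),np.round(r_.mean(0),4),cv2.minEnclosingTriangle((r_[:,:2]*1000).astype(np.float32)[:,None])[1][:,0])
print(robot.read_t()); cv2.imwrite("pics/dialc.png",cv2.resize(p[0:260,160:500],(680,520))[:,:,::-1])
```

```text
button 2260 (array([ 0.53472498, -0.33113251]), np.float64(0.026920053830035953)) 0.09218890364454026
bar 1140 [ 0.56466098 -0.21319245  0.11809966] ((564.921875, -212.52944946289062), (67.59513092041016, 14.268928527832031), 69.57137298583984)
line 158 [ 0.57127622 -0.19568773  0.11920195]
skirt 18 (array([ 0.56509717, -0.21243902]), np.float64(0.036446139145319016))
red 172 [ 0.6173 -0.2029  0.0739] [[ 600.9458  -206.03975]
 [ 622.65845 -193.70512]
 [ 626.0856  -209.21153]]
43.6917
```

View pics/dialc.png

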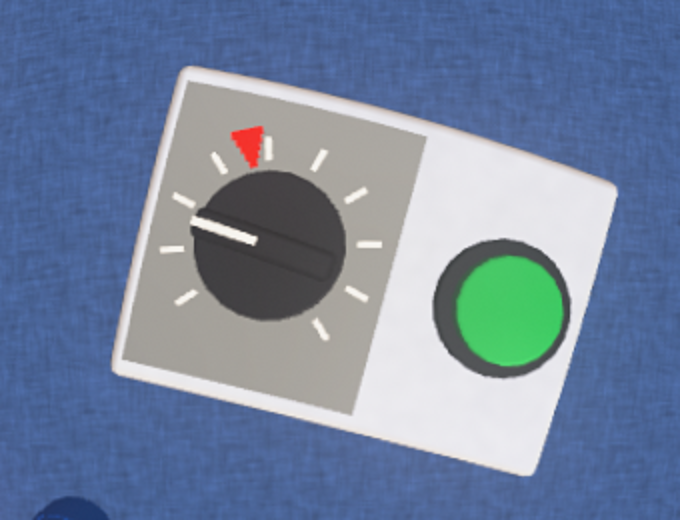

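The crop shows the white line pointing left at (195,220) and the marker tip at (255,165). Dial centre is (0.565,-0.2127), and dial to button is 122 mm as specified. The pointer is at 69.5° and the marker at 10.5°, so the dial turns 59° clockwise.

Run:
```python
from rig import robot
from h import *
c=[.565,-.2127];R=Rz(np.radians(-20.5))
robot.move_gripper(.5)
robot.goto([*c,.16],R);robot.servo_line([*c,.086],speed=.12)
robot.move_gripper(0.);print(robot.read_grip_width()*88,robot.read_t())
robot.goto([*c,.086],Rz(np.radians(-79.5)));robot.dwell(.2)
robot.move_gripper(.5);robot.servo_line([*c,.16],speed=.2)
robot.goto([.48,-.24,.29],Rz(np.radians(-90)))
p,P=look(robot,"w_box2");z=P[...,2]
ne=lambda x,y,r:np.hypot(P[...,0]-x,P[...,1]-y)<r
bar=P[(abs(z-.118)<.005)&ne(.565,-.213,.05)];r=cv2.minAreaRect((bar[:,:2]*1000).astype(np.float32));print("bar",len(bar),bar.mean(0),r)
W=P[masks(p)["white"]&(z>.112)&(z<.125)&ne(.565,-.213,.05)];w=W.mean(0)[:2]-c;print("line",len(W),np.degrees(np.arctan2(w[1],w[0])))
print(robot.read_t()); cv2.imwrite("pics/dialc2.png",cv2.resize(p[0:260,160:500],(680,520))[:,:,::-1])
```

```text
13.829251476835662 47.0167
bar 1150 [ 0.56485551 -0.21311759  0.11806544] ((564.7836303710938, -212.81585693359375), (66.60640716552734, 14.334573745727539), 10.784381866455078)
line 156 10.283623799167586
50.15
```

View pics/dialc2.png

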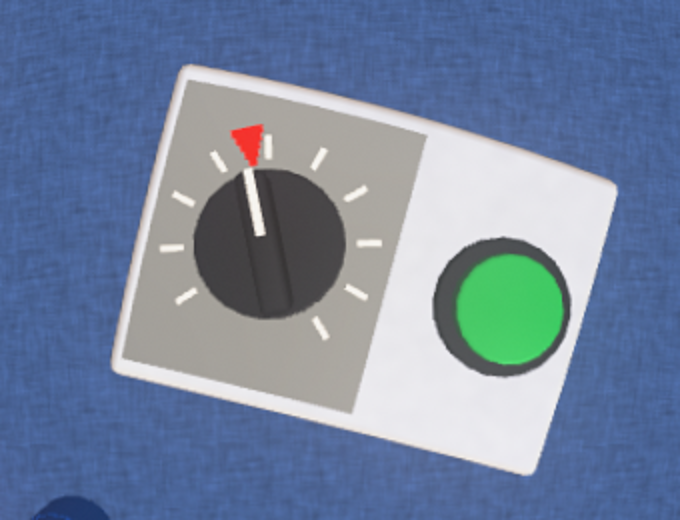

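The white line points at the marker (line end (250,170), tip (253,165)): 10.8° against 10.5°. I'll press the button and hand in.

Run:
```python
from rig import robot
from h import *
b=[.5347,-.3311]
robot.move_gripper(0.);robot.goto([*b,.13],Rz(np.radians(-90)));robot.servo_line([*b,.097],speed=.1)
f0=robot.read_force()[2]
for z in np.arange(.092,.076,-.002):
    robot.servo_line([*b,z],speed=.05);f=robot.read_force()[2]-f0;print(round(z,3),round(f,1),round(robot.read_position()[2],4))
    if f>18:break
robot.dwell(.15)
robot.servo_line([*b,.15],speed=.15);robot.goto([.48,-.24,.29],Rz(np.radians(-90)))
p,P=look(robot,"w_end");z=P[...,2];B=P[masks(p)["green"]&(abs(z-.09)<.012)&(np.hypot(P[...,0]-b[0],P[...,1]-b[1])<.03)];print("button z",np.median(B[:,2]))
bar=P[(abs(z-.118)<.005)&(np.hypot(P[...,0]-.565,P[...,1]+.213)<.05)];print(cv2.minAreaRect((bar[:,:2]*1000).astype(np.float32)),robot.read_t())
```

```text
0.092 -0.8 0.0924
0.09 0.6 0.0903
0.088 1.4 0.0882
0.086 3.3 0.0861
0.084 4.8 0.0844
0.082 15.8 0.0841
0.08 29.4 0.0838
button z 0.09217516361064193
((565.0405883789062, -212.8275146484375), (66.82562255859375, 14.254884719848633), 11.006064414978027) 55.6
```

The button bottomed out with 8 mm of travel and sprang back, and the dial did not move.

```bash
python3 -c "
from rig import robot
print(robot.job_done())"
```

```text
the job is handed in; nothing more can be done
None
```

The job is handed in at about 56 s, verdict not returned: green tin in the cup, carriage against its stop (about 0.14 m, inferred from the press base edge), dial within about half a degree of the marker, and button pressed fully and up again.

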